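Pack the swivel-lid ink box

TASK

Pack the wooden box for an outdoor sketching trip: stand the two short ink bottles (the small black one and the small red one, both with screw caps) upright in the two narrow bays, one in each so the glass cannot knock together, and put the eraser and the bulldog clip in the wide bay to keep them away from the ink. Then swing the lid fully shut over the box. The two dropper bottles and the larger amber jar are too tall to go under the lid: leave them standing where they are.

Things in the scene. Friction and masses are not known exactly. Their poses are not given: they have to be found in the camera images.
- kit_box: open wooden box fixed to the table, 118 (x) x 246 (y) x 74 mm; origin under its centre, x away from the robot, y left. Walls 7, floor 6 mm thick; inside x -52 to 52 mm, 68 mm deep. Dividers 42 mm above the floor make three bays: two narrow, cork-floored, y -116 to -56 (right) and -50 to 10 mm (middle), one wide, y 16 to 116 mm (left)
- box_lid (a joint): swivel lid, flat board 118 x 246 x 8 mm turning level on an upright screw at the box's far right corner (x 55.5, y -119.5 mm in the box frame). rad: 0 = shut; 1.6 to 1.95 at the start, pointing away from the robot; closing turns it anticlockwise seen from above. Top 82.5 mm above the table. Light friction (0.06 N m), stays where left, stops at 0
- lid_knob (a point): centre of the round brass knob on the lid, 18 mm across, standing 21 mm above the lid's top (this point 93.5 mm above the table); 198 mm from the pivot screw; with the lid shut it is at x 0, y 70 mm in the box frame
- ink_a_mid (a point): short ink bottle, black glass with a cream label and a wide black ribbed screw cap; body 42 mm across up to 46 mm, cap 27 mm across, 60 mm high in all; point on its axis half-way up (30 mm above its foot), z up; 0.08 to 0.15 kg. Goes in a narrow bay
- ink_b_mid (a point): short ink bottle, red with a white label and a red screw cap; body 35 mm across up to 49 mm (shoulder rounded), cap 22 mm across, 63 mm high in all; point on its axis half-way up (31.5 mm above its foot), z up; 0.08 to 0.15 kg. Goes in a narrow bay
- eraser_mid (a point): eraser lying flat, white in a blue sleeve, 25 (x) x 43 (y) x 15 mm; point at its centre (7.5 mm above its underside). Goes in the wide bay
- bulldog_clip_mid (a point): black bulldog clip with wire loops, standing on its base, body 50 (x) x 28 (y) x 22 mm high, thin wire loops (may be ignored) up to 37 mm; point at the centre of the body, 11 mm above its base. Goes in the wide bay
- ink_c_mid (a point): slim black dropper bottle, 38 mm across, with a tall rubber teat, 92 mm high; point on its axis half-way up (46 mm). Stays where it stands
- ink_d_mid (a point): amber dropper bottle with yellow label, 42 mm across, with a tall black rubber teat, 95 mm high; point on its axis half-way up (47.5 mm). Stays where it stands
- varnish_jar_mid (a point): amber varnish jar with a cream label and a pale screw cap, the largest bottle: 52 mm across, 73 mm high; point on its axis half-way up (36.5 mm). Stays where it stands

How it is judged (in metres and radians):
At the end, for the whole second after the job is handed in: One short bottle upright (0.12 rad) in each narrow bay, either way round; eraser and clip in the wide bay below the rim; lid within 0.06 rad of shut; dropper bottles and jar upright within 30 mm of where they began; packed things at rest ((((x of ink_a_mid in the frame of kit_box between -0.05 and 0.05 m and y of ink_a_mid in the frame of kit_box between -0.112 and -0.06 m and z of ink_a_mid in the frame of kit_box below 0.046 m) and (x of ink_b_mid in the frame of kit_box between -0.05 and 0.05 m and y of ink_b_mid in the frame of kit_box between -0.046 and 0.006 m and z of ink_b_mid in the frame of kit_box below 0.046 m)) or ((x of ink_b_mid in the frame of kit_box between -0.05 and 0.05 m and y of ink_b_mid in the frame of kit_box between -0.112 and -0.06 m and z of ink_b_mid in the frame of kit_box below 0.046 m) and (x of ink_a_mid in the frame of kit_box between -0.05 and 0.05 m and y of ink_a_mid in the frame of kit_box between -0.046 and 0.006 m and z of ink_a_mid in the frame of kit_box below 0.046 m))) and angle between each of ink_a_mid, ink_b_mid, ink_c_mid, ink_d_mid, varnish_jar_mid's own z axis and vertical below 0.12 rad and x of eraser_mid in the frame of kit_box between -0.05 and 0.05 m and y of eraser_mid in the frame of kit_box between 0.018 and 0.114 m and z of each of eraser_mid, bulldog_clip_mid in the frame of kit_box below 0.058 m and x of bulldog_clip_mid in the frame of kit_box between -0.05 and 0.05 m and y of bulldog_clip_mid in the frame of kit_box between 0.018 and 0.114 m and value of joint box_lid below 0.06 rad and distance of each of ink_c_mid, ink_d_mid, varnish_jar_mid from where it was at the start of the episode below 0.03 m and linear speed of each of ink_a, ink_b, eraser, bulldog_clip below 0.02 m/s); the robot touches nothing.
It also fails if it takes over 131 s, if anything falls off the work surface, if the arm or the gripper's body presses on something with over 40 N, if the wrist force passes 120 N, or if a joint passes its speed limit or range.

ROBOT

A 6-joint arm with a two-finger parallel gripper is mounted at the origin on the work surface; the furniture and walls round the work are solid. World frame = base frame: x ahead of the robot, y to its left, z up, the work surface at z = 0. Lengths are in mm, angles in degrees, forces in N, time in s.
With the tool pointing down it reaches from about 300 to 850 mm from the base axis. Payload 4.2 kg.
Tool frame: the origin (TCP) lies on the centre line of the jaws, within the pads' length; the fingertips stand 11 mm ahead of it and the grasp point (between the pads) lies 8 mm behind it; z points along the fingers, y is the line along which they close (so a half turn about z gives the same grasp; the last joint's range is limited). The gripper opens to 91 mm and grips with 3 to 60 N. Pads are 32 mm wide; open, the fingers measure 118 mm over their backs; the gripper's body (76 mm by 178 mm) begins 60 mm behind the grasp point.
Start: joints at [-70.932, 18.312, 89.639, -0, 72.044, -1.146], TCP at [198.681, -539.6, 224.976] pointing down, gripper open.
Joint ranges: [-177.97, 177.97], [-48.28, 115.42], [12.27, 149.76], [-77.06, 257.06], [2.81, 150.46], [-146.56, 146.56]. Speed limits (degrees/s): [147.25, 147.25, 180, 180, 180, 180].

INTERFACE

Orientations are given as [roll, pitch, yaw] about the fixed x, y, z axes, in that order (R = Rz(yaw) Ry(pitch) Rx(roll)).
In Python, from workcell import env, grab_frame, camera_model, models gives the robot as it stands.
- The arm moves only by the shell command python3 -m crank 'ROWS' [FORCE]. ROWS is text: rows parted by semicolons, each of 7 numbers parted by spaces: the closure, from -1 (fully open) to 1 (shut), so that 0 is half open, then the shift along the tool's x, y, z in mm, then the turn, a rotation vector about the tool's x, y, z in degrees. A call has 1 to 10 rows; each row shifts and turns the commanded pose from where the row before left it, along the tool's axes as they then stand; what a row does not reach is not made up. A row lasts 1/8 s, in which the tool goes at most 62.5 mm and 10.7 degrees, less where a joint would pass 70% of its speed; a pose out of reach is approached as far as the arm can. A call is refused whole if a number of a shift passes 62.5 or a number of a turn 10.7, either way. A call with a gripper value outside its range is refused whole. The fingers move at their own pace and stop on an object; FORCE is the grip in N (left out, the last holds). Time passes only in rows, so rows that do not move let the fingers close. It gives the time, the measured TCP pose, the force, the opening and the grip force at its end, in the units of the state.
- env.state(): the state, without advancing time (a new reading comes with each control period).
- grab_frame(name): name is "scene" or "top" or "wrist"; returns the picture (420x560x3 uint8, blue, green, red); there is no depth.
- camera_model(name): a dict with "K" (3x3 intrinsics, pixels), "k1" (the pictures are not rectified: a ray, as slopes to the right and down, at radius r is drawn at 1 + k1 r^2 times it, then the intrinsics apply), "R" (3x3) and "t" (3): a world point X has camera coordinates R X + t; the wrist camera has in their place "mount" (4x4, takes a point from camera to tool coordinates, whose origin is the TCP and whose axes are the flange's). Camera axes: x right, y down, z forward; pixel columns grow to the right and rows downward; lengths in mm; the calibration is good to about 2 mm. A picture is of the moment at which its call begins: read the wrist's pose just before it. camera_model takes no time and is no camera call.
- env.job_done(): hands the job in; it is judged then, once.
Trained networks look in the newest picture that a camera, given by its name, has taken for a name from the list of things; names that differ only in an ending like _2 or _b are one class to them, and where a whole thing is asked for, a point or a joint stands for the part that bears it (a point fixed in the world has none). Each returns a list of dicts, best first, with "p" (0 to 1); they miss things now and then, are a little off and sometimes report something else, mostly with a low value. They report only what shows in the picture. A call takes as long as a camera call.
- models.search_frame(name, camera): "point" ([x, y, z] in mm, in world coordinates, good to about 4 mm: the middle of the surface that is visible of it).
The state is a dict: "time_s": time; "qpos": joint angles; "qvel": joint speeds; "effort": joint torques, N m; "ee_pos": TCP position; "ee_rot": TCP orientation; "force": force on the tool from outside, world axes, zero at the start; "torque": the same for the moment, N m; "gripper_width": finger opening in mm; "gripper_force": force on a finger pad.
Only numpy, scipy, OpenCV 4.12 (cv2) and the standard library are available. Lean on these libraries where they do the work, as an engineer would, in place of code of your own. Each camera call takes 0.05 s, during which the arm holds its last target. There are 200 camera calls.

## Working session

There is one attempt and no reset: what is moved stays moved. The work goes in short steps, Python scripts to look and compute and a shell command to move; the robot and the scene stay as the last step left them, time stands still between calls to the robot, and variables do not carry over. Pictures are saved under pics/ and viewed, at most 14 in all, crops included, and the job is handed in when it is done.

```bash
mkdir -p pics
cat > h.py <<'E'
import numpy as np, cv2
from scipy.spatial.transform import Rotation as Ro
from workcell import env, grab_frame, camera_model, models
E
python3 - <<'E'
from h import *
s=env.state(); print(s)
for c in ("scene","top"):
    im=grab_frame(c); cv2.imwrite(f"pics/{c}0.png",im)
    for n in ["kit_box","box_lid","lid_knob","ink_a_mid","ink_b_mid","eraser_mid","bulldog_clip_mid","ink_c_mid","ink_d_mid","varnish_jar_mid"]:
        print(c,n,[(np.round(d["point"]).tolist(),round(d["p"],2)) for d in models.search_frame(n,c)[:4]])
E
```

```text
{'time_s': 0.0, 'qpos': array([-7.09322764e+01,  1.83526788e+01,  8.97069044e+01, -2.05015055e-03,
        7.20437461e+01, -1.14694338e+00]), 'qvel': array([ 0.00282495,  0.00530794, -0.00719399,  0.14439629,  0.09540456,
        0.09153559]), 'effort': array([-1.29052671e-03, -4.12460876e+01, -2.31976479e+01,  7.24561675e-02,
        4.57597047e-02, -1.54539962e-04]), 'ee_pos': array([ 198.50542901, -539.12734251,  224.10648734]), 'ee_rot': array([-1.79896652e+02, -1.19542125e-04,  2.02153007e+01]), 'force': array([-0.74114816,  0.17264243,  0.36846031]), 'torque': array([-0.00184845,  0.02443896,  0.04873865]), 'gripper_force': 0.0, 'gripper_width': 91.11290819689356}
scene kit_box [([465.0, -103.0, 50.0], 0.64)]
scene box_lid [([602.0, -153.0, 80.0], 0.59)]
scene lid_knob [([604.0, -156.0, 82.0], 0.63)]
scene ink_a_mid [([443.0, -379.0, 37.0], 0.6), ([456.0, 292.0, 40.0], 0.57), ([375.0, 222.0, 17.0], 0.35)]
scene ink_b_mid [([470.0, 171.0, 39.0], 0.57)]
scene eraser_mid [([354.0, -316.0, 41.0], 0.69), ([374.0, 329.0, 14.0], 0.54)]
scene bulldog_clip_mid [([371.0, 218.0, 14.0], 0.77)]
scene ink_c_mid [([444.0, -380.0, 35.0], 0.48)]
scene ink_d_mid [([460.0, 384.0, 45.0], 0.65), ([446.0, -379.0, 38.0], 0.15)]
scene varnish_jar_mid [([354.0, -313.0, 42.0], 0.88)]
top kit_box []
top box_lid [([614.0, -168.0, 84.0], 0.79)]
top lid_knob [([609.0, -164.0, 84.0], 0.97)]
top ink_a_mid [([356.0, -326.0, 55.0], 0.6), ([463.0, 277.0, 38.0], 0.55)]
top ink_b_mid [([471.0, 160.0, 38.0], 0.5)]
top eraser_mid []
top bulldog_clip_mid [([381.0, 215.0, 19.0], 0.63), ([458.0, 369.0, 45.0], 0.4)]
top ink_c_mid [([444.0, -384.0, 45.0], 0.46)]
top ink_d_mid [([443.0, -382.0, 41.0], 0.58), ([459.0, 369.0, 49.0], 0.52)]
top varnish_jar_mid [([357.0, -325.0, 53.0], 0.66), ([381.0, 213.0, 18.0], 0.64)]
```

View pics/scene0.png

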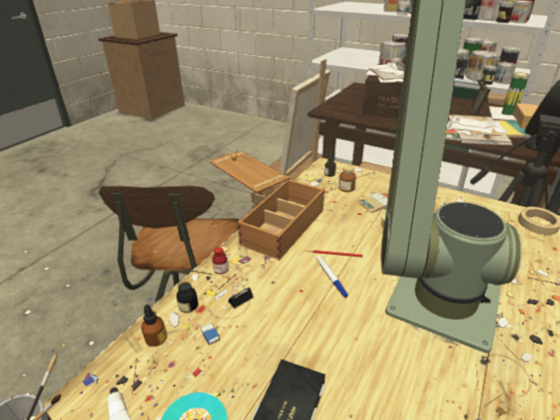

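View pics/top0.png

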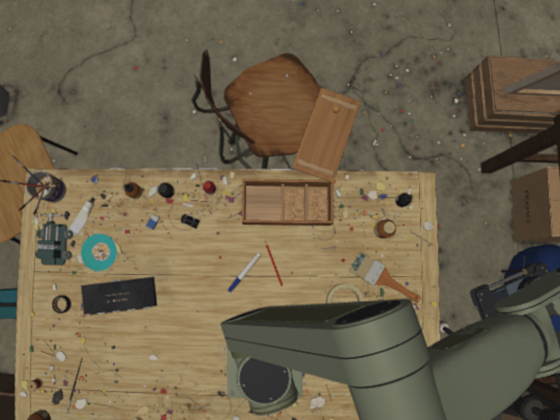

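Run:
```python
from h import *
for c in ("scene","top"):
    m=camera_model(c);print(c,m["K"],m["k1"],np.round(m["R"],3).tolist(),m["t"], "C",-m["R"].T@m["t"])
print(camera_model("wrist"))
```

```text
scene [[385.81000549   0.         286.07068688]
 [  0.         385.81000549 209.49749569]
 [  0.           0.           1.        ]] -0.03959533576828316 [[-0.869, -0.494, -0.002], [-0.274, 0.485, -0.831], [0.411, -0.722, -0.557]] [341.26803496 193.20642158 824.72679245] C [ 10.43988596 670.1845066  620.25044225]
top [[436.93385743   0.         271.73716093]
 [  0.         436.93385743 209.56041129]
 [  0.           0.           1.        ]] -0.12730269318449597 [[0.009, -1.0, 0.008], [-0.991, -0.01, -0.132], [0.132, -0.006, -0.991]] [ -19.96889575  414.27611244 1187.19533801] C [ 253.53913935   -8.26676092 1231.70848427]
{'K': array([[368.12772583,   0.        , 277.44963611],
       [  0.        , 368.12772583, 214.23722169],
       [  0.        ,   0.        ,   1.        ]]), 'k1': -0.09143051989281363, 'mount': array([[ 1.11252567e-03, -9.60514889e-01, -2.78226364e-01,
         7.85702692e+01],
       [ 9.99999316e-01,  9.68280223e-04,  6.55859269e-04,
         1.03145330e+00],
       [-3.60561507e-04, -2.78226904e-01,  9.60515310e-01,
        -1.59584891e+02],
       [ 0.00000000e+00,  0.00000000e+00,  0.00000000e+00,
         1.00000000e+00]])}
```

Picture check: the red bottle, black short bottle and amber dropper stand left of the box (top view 208,187 / 166,190 / 132,190). The clip is at (190,221) and the eraser at (152,223). The black dropper and the jar are on the right, and the lid points away from the robot. Next I turn to yaw 90 and go over the left side for a wrist look.

```bash
python3 -m crank '-1 0 0 -8 0 0 -10;-1 0 0 -8 0 0 -10;-1 0 0 -8 0 0 -10;-1 0 0 -8 0 0 -10;-1 0 0 -8 0 0 -10;-1 0 0 -8 0 0 -10;-1 0 0 -8 0 0 -10' 40
python3 -m crank '-1 55 17 0 0 0 0;-1 55 17 0 0 0 0;-1 55 17 0 0 0 0;-1 55 17 0 0 0 0;-1 55 17 0 0 0 0;-1 55 17 0 0 0 0;-1 55 17 0 0 0 0;-1 55 17 0 0 0 0;-1 55 17 0 0 0 0;-1 55 17 0 0 0 0'
python3 -m crank '-1 55 17 0 0 0 0;-1 55 17 0 0 0 0;-1 55 17 0 0 0 0;-1 55 17 0 0 0 0;-1 0 0 0 0 0 0;-1 0 0 0 0 0 0'
cat >> h.py <<'E'
def cam(c,s=None):
    m=camera_model(c)
    if c!="wrist": return m["K"],m["k1"],m["R"],m["t"]
    s=s or env.state(); T=np.eye(4);T[:3,:3]=Ro.from_euler("xyz",s["ee_rot"],degrees=True).as_matrix();T[:3,3]=s["ee_pos"]
    I=np.linalg.inv(T@m["mount"]); return m["K"],m["k1"],I[:3,:3],I[:3,3]
def proj(X,C):
    K,k,R,t=C; p=R@np.asarray(X,float)+t; u=p[:2]/p[2]; u=u*(1+k*(u@u)); return K[:2,:2]@u+K[:2,2]
def unproj(px,z,C):
    K,k,R,t=C; d=(np.asarray(px,float)-K[:2,2])/np.diag(K)[:2]; u=d.copy()
    for _ in range(20): u=d/(1+k*(u@u))
    r=R.T@np.r_[u,1]; o=-R.T@t; return (o+r*(z-o[2])/r[2])
E
python3 - <<'E'
from h import *
T=cam("top")
for p in [(244,181),(333,181),(333,224),(244,224)]: print(p,unproj(p,74,T).round())
s=env.state(); print(s["ee_pos"],s["ee_rot"],s["time_s"]); C=cam("wrist",s)
im=grab_frame("wrist"); cv2.imwrite("pics/w1.png",im); np.save("C1.npy",np.array(C,dtype=object),allow_pickle=True)
for n in ["kit_box","ink_a_mid","ink_b_mid","eraser_mid","bulldog_clip_mid","ink_d_mid"]:
    print(n,[(np.round(d["point"]).tolist(),round(d["p"],2)) for d in models.search_frame(n,"wrist")[:3]])
E
```

```text
time_s: 1.98
ee_pos: [198.7, -539.6, 281.2]
ee_rot: [180.0, 0.0, 90.5]
force: [-0.2, 0.4, 0.7]
gripper_width: 91.1
gripper_force: 0.0
time_s: 3.22
ee_pos: [366.9, 12.9, 281.3]
ee_rot: [179.9, 0.0, 90.2]
force: [1.1, -0.4, 1.1]
gripper_width: 91.4
gripper_force: 0.0
time_s: 3.98
ee_pos: [433.4, 230.9, 280.6]
ee_rot: [-180.0, 0.1, 90.2]
force: [0.5, 0.7, 0.6]
gripper_width: 91.0
gripper_force: 0.0
(244, 181) [485.  60.  74.]
(333, 181) [ 488. -181.   74.]
(333, 224) [ 371. -180.   74.]
(244, 224) [369.  58.  74.]
[433.41859125 230.90318305 280.64337964] [-1.79954136e+02  6.04448314e-02  9.02476085e+01] 3.975
kit_box [([424.0, -12.0, 9.0], 0.76)]
ink_a_mid [([466.0, 287.0, 40.0], 0.66)]
ink_b_mid []
eraser_mid [([385.0, 323.0, 16.0], 0.96)]
bulldog_clip_mid [([380.0, 220.0, 23.0], 0.62)]
ink_d_mid [([462.0, 372.0, 47.0], 0.84)]
```

View pics/w1.png

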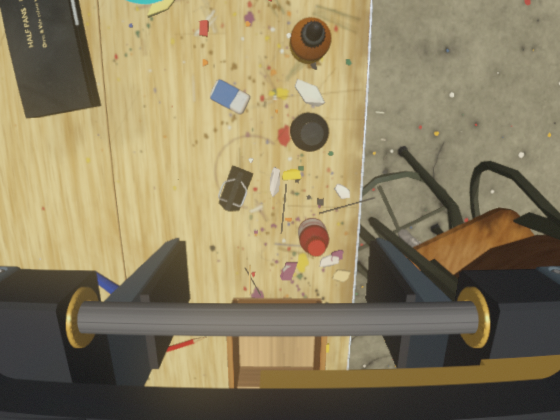

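The wrist view shows the amber dropper at (312,38), the black cap at (309,132) and the red cap at (316,243). The eraser is centred at (230,97), turned about 25°, and the clip at (236,188). The box's left rim is at (231..325, 299).

Run:
```python
from h import *
C=tuple(np.load("C1.npy",allow_pickle=True))
u=lambda p,z:unproj(p,z,C)[:2].round(1)
print("a cap",u((309,132),60),"b cap",u((316,245),63),"d",u((314,31),95))
for p in [(222,80),(250,95),(240,113),(211,98)]: print("er",u(p,15))
for p in [(232,167),(253,173),(240,211),(219,204)]: print("clip",u(p,22))
for p in [(231,298),(325,299)]: print("box",u(p,74))
```

```text
a cap [465.3 285.2] b cap [476.2 164. ] d [464.7 374.8]
er [371.9 338.7]
er [402.7 322.6]
er [391.2 303. ]
er [359.1 319.4]
clip [381.6 243. ]
clip [405.5 236.1]
clip [389.6 190.7]
clip [365.  199.1]
box [382.4 104.4]
box [487.5 103.6]
```

Run:
```python
import cv2
im=cv2.imread("pics/w1.png"); cv2.imwrite("pics/w1c.png",cv2.resize(im[60:320,190:350],None,fx=2.3,fy=2.3,interpolation=cv2.INTER_CUBIC))
```

```text
(no output)
```

View pics/w1c.png

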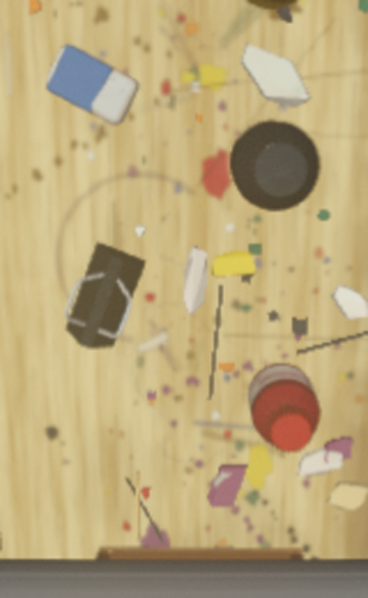

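Run:
```python
from h import *
C=tuple(np.load("C1.npy",allow_pickle=True))
u=lambda p,z:unproj(p,z,C)[:2].round(1)
print("a",u((312.2,133),60),u((309.6,131.7),46),"b",u((316.5,247.8),63))
er=[u(p,15) for p in [(218.7,79.6),(250,96.5),(243,113.9),(210.9,97.4)]]
cl=[u((190+x/2.3,60+y/2.3),22) for x,y in [(98,243),(145,261),(108,346),(68,330)]]
print("er",er,np.mean(er,0));print("cl",cl,np.mean(cl,0))
for p in [(232.6,299),(321.7,299)]: print("box",u(p,0))
for p in [(466,280,46),(476,164,63)]:print(proj(p,C))
```

```text
a [468.6 284.2] [467.2 284.6] b [476.9 160.7]
er [array([368.3, 339.1]), array([402.7, 321. ]), array([394.6, 302. ]), array([359. , 320.1])] [381.15 320.55]
cl [array([382.3, 244.5]), array([405.6, 235.5]), array([386. , 191.4]), array([365.7, 199.8])] [384.9 217.8]
box [374.3  61.5]
box [494.   62.1]
[308.39430764 136.11266466]
[315.79851879 245.02492649]
```

```bash
python3 -m crank '-1 -35 22 20 0 0 0;-1 -34 21 48 0 0 0;-1 0 0 50 0 0 0;-1 0 0 50 0 0 0;-1 0 0 50 0 0 0;-1 0 0 38 0 0 0;-1 0 0 0 0 0 0;-1 0 0 0 0 0 0' 25
python3 -m crank '0 0 0 0 0 0 0;1 0 0 0 0 0 0;1 0 0 0 0 0 0;1 0 0 0 0 0 0;1 0 0 0 0 0 0;1 0 0 0 0 0 0;1 0 0 0 0 0 0;1 0 0 0 0 0 0'
```

```text
time_s: 5.32
ee_pos: [478.3, 162.6, 26.3]
ee_rot: [179.9, -0.0, 90.2]
force: [0.4, 1.1, 0.1]
gripper_width: 91.3
gripper_force: 0.0
time_s: 6.32
ee_pos: [476.9, 162.4, 24.8]
ee_rot: [-180.0, 0.0, 90.2]
force: [-0.1, -0.5, 1.3]
gripper_width: 33.8
gripper_force: 25.0
```

```bash
python3 -m crank '1 0 0 -30 0 0 0;1 0 0 -55 0 0 0;1 -32 -5 -60 0 0 0;1 -50 -8 -60 0 0 0;1 -50 -8 -50 0 0 0;1 -50 -8 0 0 0 0;1 -50 -8 0 0 0 0;1 -30 -7 0 0 0 0;1 0 0 0 0 0 0;1 0 0 0 0 0 0'
python3 - <<'E'
from h import *
s=env.state(); print(s["ee_pos"],s["ee_rot"],s["time_s"],s["gripper_width"]); C=cam("wrist",s)
im=grab_frame("wrist"); cv2.imwrite("pics/w2.png",im); np.save("C2.npy",np.array(C,dtype=object),allow_pickle=True)
for n in ["kit_box","ink_b_mid","box_lid","lid_knob"]:
    print(n,[(np.round(d["point"]).tolist(),round(d["p"],2)) for d in models.search_frame(n,"wrist")[:3]])
E
```

```text
time_s: 7.58
ee_pos: [437.0, -80.3, 256.4]
ee_rot: [-180.0, -0.0, 90.2]
force: [-0.4, -0.3, -1.3]
gripper_width: 33.7
gripper_force: 25.0
[436.97590312 -80.31210656 256.42066124] [-1.79989433e+02 -3.23734428e-02  9.02008070e+01] 7.575 33.742625086857394
kit_box [([469.0, -80.0, 50.0], 0.57)]
ink_b_mid [([432.0, -72.0, 275.0], 0.61)]
box_lid [([604.0, -139.0, 87.0], 0.58)]
lid_knob [([603.0, -132.0, 78.0], 0.69)]
```

View pics/w2.png

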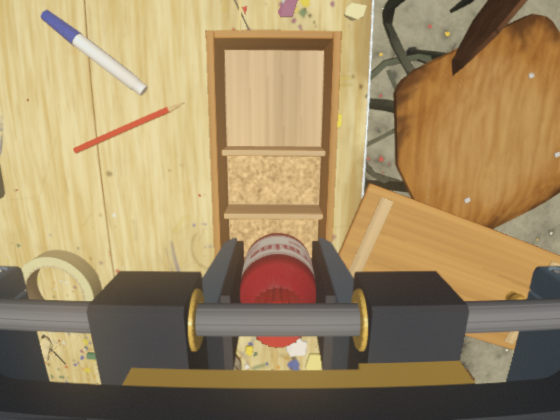

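The wrist view shows the box's outer rim corners at (207,32) and (341,32), the dividers at rows 152 and 213, the red bottle held upright, and the lid knob at (515,297).

Run:
```python
from h import *
from scipy.optimize import least_squares
C=tuple(np.load("C2.npy",allow_pickle=True))
obs=[((-59,123,74),(207,32)),((59,123,74),(341,32)),((-52,116,74),(217,39)),((52,116,74),(334,39)),((-52,13,48),(222,152)),((52,13,48),(325,152)),((-52,-53,48),(224,212.5)),((52,-53,48),(323,212.5))]
def W(b,P): c,s=np.cos(b[2]),np.sin(b[2]); return [b[0]+c*P[0]-s*P[1],b[1]+s*P[0]+c*P[1],P[2]]
r=least_squares(lambda b:np.concatenate([proj(W(b,P),C)-p for P,p in obs]),[430,-61,0],x_scale=[1,1,.01],loss="soft_l1")
print(r.x,np.rad2deg(r.x[2]),r.fun.round(1)); np.save("box.npy",r.x)
for P in [(0,-86,0),(0,-20,0),(0,66,0),(55.5,-119.5,0)]: print(P,np.round(W(r.x,P),1))
print("knob",unproj((515,296),103,C).round(1))
```

```text
[ 4.33544364e+02 -5.87744327e+01 -3.44810463e-03] -0.19756184260977422 [-0.8 -2.4  1.5 -1.3 -2.5 -1.   0.2 -0.1 -0.3  0.7  1.   1.5 -0.2  3.7
  0.3  4.4]
(0, -86, 0) [ 433.2 -144.8    0. ]
(0, -20, 0) [433.5 -78.8   0. ]
(0, 66, 0) [433.8   7.2   0. ]
(55.5, -119.5, 0) [ 488.6 -178.5    0. ]
knob [ 674.5 -177.1  103. ]
```

```bash
python3 -m crank '1 -34 -2 0 0 0 0;1 -30 -2 10 0 0 0;1 0 0 40 0 0 0;1 0 0 50 0 0 0;1 0 0 50 0 0 0;1 0 0 40 0 0 0;1 0 0 20 0 0 0;1 0 0 4 0 0 0;1 0 0 0 0 0 0;1 0 0 0 0 0 0'
```

```text
time_s: 9.07
ee_pos: [434.2, -145.0, 43.7]
ee_rot: [179.9, 0.1, 90.2]
force: [-0.1, -0.2, -1.3]
gripper_width: 33.8
gripper_force: 25.0
```

```bash
python3 -m crank '1 0 0 6 0 0 0;1 0 0 3 0 0 0;1 0 0 2 0 0 0;1 0 0 0 0 0 0;1 0 0 0 0 0 0'
```

```text
time_s: 9.7
ee_pos: [433.3, -144.8, 31.7]
ee_rot: [180.0, 0.0, 90.2]
force: [1.1, -0.5, -1.6]
gripper_width: 33.2
gripper_force: 25.0
```

```bash
python3 -m crank '1 0 0 1.5 0 0 0;1 0 0 0.5 0 0 0;0.6 0 0 0 0 0 0;0.3 0 0 0 0 0 0;0.3 0 0 0 0 0 0;0.3 0 0 0 0 0 0;0.3 0 0 -20 0 0 0;0.3 0 0 -40 0 0 0;0.3 0 0 -50 0 0 0;0.3 0 0 -50 0 0 0'
python3 -m crank '-1 30 4 -50 0 0 0;-1 60 5 0 0 0 0;-1 60 5 0 0 0 0;-1 60 5 0 0 0 0;-1 60 5 0 0 0 0;-1 60 5 0 0 0 0;-1 60 4 0 0 0 0;-1 30 0 0 0 0 0;-1 0 0 0 0 0 0'
python3 - <<'E'
from h import *
s=env.state();C=cam("wrist",s)
print(s["ee_pos"])
im=grab_frame("wrist"); cv2.imwrite("pics/w3.png",im); np.save("C3.npy",np.array(C,dtype=object),allow_pickle=True)
print([(np.round(d["point"]).tolist(),round(d["p"],2)) for d in models.search_frame("ink_a_mid","wrist")[:3]])
E
```

```text
time_s: 10.95
ee_pos: [432.9, -144.7, 191.1]
ee_rot: [-180.0, 0.0, 90.2]
force: [0.6, 0.2, -0.3]
gripper_width: 33.4
gripper_force: 25.0
time_s: 12.08
ee_pos: [464.4, 277.2, 239.2]
ee_rot: [-180.0, 0.0, 90.4]
force: [-0.3, -0.7, -0.6]
gripper_width: 91.0
gripper_force: 0.0
[464.4229093  277.15526145 239.22502447]
[([466.0, 291.0, 41.0], 0.92), ([379.0, 326.0, 16.0], 0.62)]
```

I misjudged the closure: 0.3 is about 32 mm open, so the bottle was never released and was dropped when the fingers opened at height. Checking where it went.

Run:
```python
from h import *
ims=[]
for c in ("top","scene"):
    im=grab_frame(c); ims.append(im)
    print(c,[(np.round(d["point"]).tolist(),round(d["p"],2)) for d in models.search_frame("ink_b_mid",c)[:3]])
a=cv2.resize(ims[0][160:250,100:350],(750,270),interpolation=cv2.INTER_CUBIC)
b=cv2.resize(ims[1][130:360,120:370],(360,331),interpolation=cv2.INTER_CUBIC)
w=cv2.resize(cv2.imread("pics/w3.png"),(390,292))
o=np.zeros((600,750,3),np.uint8);o[:270]=a;o[269:600,:360]=b;o[270:562,360:]=w;cv2.imwrite("pics/c4.png",o)
```

```text
top []
scene [([443.0, -79.0, 49.0], 0.47)]
```

View pics/c4.png

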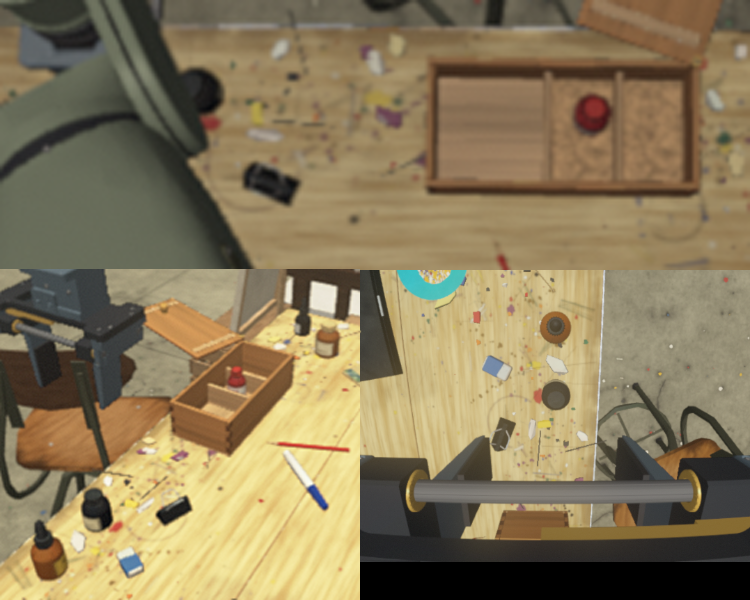

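The red bottle landed upright in the middle bay. That is allowed, so the black one goes in the right bay.

```bash
python3 -m crank '-1 7 3 10 0 0 0;-1 0 0 50 0 0 0;-1 0 0 50 0 0 0;-1 0 0 50 0 0 0;-1 0 0 45 0 0 0;-1 0 0 9 0 0 0;-1 0 0 0 0 0 0;0 0 0 0 0 0 0' 25
python3 -m crank '1 0 0 0 0 0 0;1 0 0 0 0 0 0;1 0 0 0 0 0 0;1 0 0 0 0 0 0;1 0 0 0 0 0 0;1 0 0 0 0 0 0'
```

```text
time_s: 13.38
ee_pos: [469.0, 283.1, 27.4]
ee_rot: [179.8, -0.1, 90.2]
force: [0.6, -0.4, 0.1]
gripper_width: 84.1
gripper_force: 0.0
time_s: 14.12
ee_pos: [467.7, 282.4, 25.7]
ee_rot: [180.0, 0.0, 90.2]
force: [-0.3, 1.0, 1.5]
gripper_width: 40.7
gripper_force: 25.0
```

```bash
python3 -m crank '1 0 0 -25 0 0 0;1 0 0 -45 0 0 0;1 0 0 -50 0 0 0;1 -45 -4 -40 0 0 0;1 -50 -4 0 0 0 0;1 -50 -4 0 0 0 0;1 -50 -4 0 0 0 0;1 -50 -4 0 0 0 0;1 -50 -4 0 0 0 0;1 -50 -4 0 0 0 0'
python3 -m crank '1 -50 -4 0 0 0 0;1 -32 -2 0 0 0 0;1 0 0 0 0 0 0;1 0 0 0 0 0 0'
```

```text
time_s: 15.38
ee_pos: [440.3, -64.2, 185.4]
ee_rot: [-180.0, -0.0, 90.2]
force: [1.0, -0.1, -0.9]
gripper_width: 40.8
gripper_force: 25.0
time_s: 15.88
ee_pos: [434.9, -144.2, 185.3]
ee_rot: [-180.0, -0.0, 90.2]
force: [-0.1, -0.3, -2.0]
gripper_width: 40.6
gripper_force: 25.0
```

```bash
python3 -m crank '1 -1 -2 40 0 0 0;1 0 0 45 0 0 0;1 0 0 40 0 0 0;1 0 0 15 0 0 0;1 0 0 7 0 0 0;1 0 0 4 0 0 0;1 0 0 2 0 0 0;1 0 0 0 0 0 0;1 0 0 0 0 0 0'
```

```text
time_s: 17.0
ee_pos: [433.5, -145.9, 33.1]
ee_rot: [179.9, 0.0, 90.2]
force: [-0.2, 0.1, -1.8]
gripper_width: 40.9
gripper_force: 25.0
```

```bash
python3 -m crank '1 0 0 1 0 0 0;1 0 0 0.5 0 0 0;1 0 0 0 0 0 0;-0.3 0 0 0 0 0 0;-0.3 0 0 0 0 0 0;-0.3 0 0 0 0 0 0;-0.3 0 0 0 0 0 0'
```

```text
time_s: 17.88
ee_pos: [433.2, -145.8, 31.0]
ee_rot: [-180.0, 0.0, 90.2]
force: [-0.2, 0.1, 0.7]
gripper_width: 59.3
gripper_force: 0.0
```

```bash
python3 -m crank '-0.3 0 0 -25 0 0 0;-0.3 0 0 -50 0 0 0;-0.3 0 0 -50 0 0 0;-1 45 -6 -30 0 0 0;-1 50 -7 0 0 0 0;-1 50 -7 0 0 0 0;-1 50 -7 0 0 0 0;-1 50 -7 0 0 0 0;-1 50 -7 0 0 0 0;-1 50 -7 0 0 0 0'
python3 -m crank '-1 0 0 0 0 0 7.7;-1 0 0 0 0 0 7.7;-1 0 0 0 0 0 7.7;-1 0 0 0 0 0 0'
python3 - <<'E'
from h import *
s=env.state();C=cam("wrist",s)
print(s["ee_pos"],s["ee_rot"])
im=grab_frame("wrist"); cv2.imwrite("pics/w5.png",im); np.save("C5.npy",np.array(C,dtype=object),allow_pickle=True)
for n in ("bulldog_clip_mid","eraser_mid"):print([(np.round(d["point"]).tolist(),round(d["p"],2)) for d in models.search_frame(n,"wrist")[:3]])
E
```

```text
time_s: 19.12
ee_pos: [383.5, 200.6, 186.2]
ee_rot: [180.0, 0.0, 90.2]
force: [1.2, -0.1, -1.0]
gripper_width: 91.5
gripper_force: 0.0
time_s: 19.62
ee_pos: [383.8, 199.1, 186.0]
ee_rot: [-180.0, 0.0, 67.2]
force: [0.3, -0.0, -0.1]
gripper_width: 91.4
gripper_force: 0.0
[383.79500176 199.05043176 185.95969407] [-1.79991742e+02  1.85764112e-02  6.72157148e+01]
[([380.0, 218.0, 26.0], 0.67)]
[([379.0, 322.0, 16.0], 0.87)]
```

View pics/w5.png

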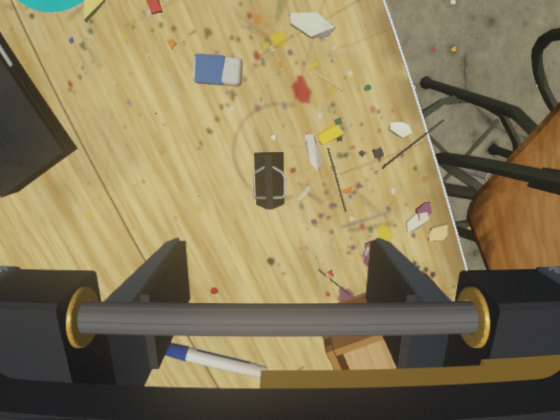

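The clip is square to the jaws in this view, centred at about (269,178). The eraser at (218,70) has its long axis along the closing line.

Run:
```python
from h import *
C=tuple(np.load("C5.npy",allow_pickle=True)); s=env.state()
R=Ro.from_euler("xyz",s["ee_rot"],degrees=True).as_matrix()
for n,p,z in [("clip",(269,178),20),("er",(218,70),15)]:
    X=unproj(p,z,C); print(n,X.round(1),(R.T@(X-s["ee_pos"])).round(1))
```

```text
clip [384.1 217.6  20. ] [ 17.3  -7.  166. ]
er [380.2 319.8  15. ] [110.  -50.2 171. ]
```

```bash
python3 -m crank '-1 17 -7 20 0 0 0;-1 0 0 45 0 0 0;-1 0 0 45 0 0 0;-1 0 0 40 0 0 0;-1 0 0 15 0 0 0;-1 0 0 5 0 0 0;-1 0 0 0 0 0 0;-1 0 0 0 0 0 0' 20
python3 -m crank '0 0 0 1 0 0 0;1 0 0 0 0 0 0;1 0 0 0 0 0 0;1 0 0 0 0 0 0;1 0 0 0 0 0 0;1 0 0 0 0 0 0;1 0 0 0 0 0 0;1 0 0 0 0 0 0'
```

```text
time_s: 20.78
ee_pos: [384.8, 217.7, 16.9]
ee_rot: [179.9, -0.1, 67.1]
force: [0.8, 0.3, 0.0]
gripper_width: 90.8
gripper_force: 0.0
time_s: 21.78
ee_pos: [384.1, 217.4, 15.1]
ee_rot: [180.0, 0.0, 67.1]
force: [0.2, 0.2, -0.2]
gripper_width: 25.6
gripper_force: 18.9
```

```bash
python3 -m crank '1 0 0 -20 0 0 -7.6;1 0 0 -40 0 0 -7.7;1 0 0 -50 0 0 -7.7;1 -46 10 -35 0 0 0;1 -46 10 0 0 0 0;1 -46 10 0 0 0 0;1 -46 10 0 0 0 0;1 -46 10 0 0 0 0;1 0 0 0 0 0 0;1 0 0 0 0 0 0'
```

```text
time_s: 23.02
ee_pos: [434.2, -12.2, 159.9]
ee_rot: [-180.0, -0.0, 90.1]
force: [-0.7, 0.8, -0.3]
gripper_width: 25.4
gripper_force: 18.9
```

```bash
python3 -m crank '1 0 0 35 0 0 0;1 0 0 45 0 0 0;1 0 0 35 0 0 0;1 0 0 15 0 0 0;1 0 0 7 0 0 0;1 0 0 1 0 0 0;1 0 0 0 0 0 0;1 0 0 0 0 0 0;0 0 0 0 0 0 0;0 0 0 0 0 0 0'
python3 -m crank '0 0 0 0 0 0 0;0 0 0 0 0 0 0'
```

```text
time_s: 24.28
ee_pos: [434.7, -12.6, 22.3]
ee_rot: [180.0, 0.0, 90.1]
force: [-0.3, 0.2, -0.1]
gripper_width: 43.2
gripper_force: 0.0
time_s: 24.52
ee_pos: [434.6, -12.5, 22.1]
ee_rot: [180.0, 0.0, 90.1]
force: [-0.4, 0.5, -0.3]
gripper_width: 45.9
gripper_force: 0.0
```

```bash
python3 -m crank '0 0 0 -30 0 0 0;0 0 0 -50 0 0 0;0 0 0 -45 0 0 0;-1 45 -7 -15 0 0 0;-1 48 -8 0 0 0 0;-1 48 -8 0 0 0 0;-1 48 -8 0 0 0 0;-1 48 -8 0 0 0 0;-1 48 -8 0 0 0 0;-1 48 -7 0 0 0 0'
python3 -m crank '-1 0 0 0 0 0 8.8;-1 0 0 20 0 0 8.9;-1 0 0 40 0 0 8.9;-1 0 0 30 0 0 0;-1 0 0 0 0 0 0;-1 0 0 0 0 0 0'
```

```text
time_s: 25.78
ee_pos: [379.3, 321.9, 162.0]
ee_rot: [180.0, 0.0, 90.1]
force: [0.8, 0.0, 0.5]
gripper_width: 91.4
gripper_force: 0.0
time_s: 26.52
ee_pos: [380.6, 321.0, 73.0]
ee_rot: [180.0, -0.1, 63.5]
force: [0.9, 0.0, 0.3]
gripper_width: 91.4
gripper_force: 0.0
```

```bash
python3 -m crank '-1 0 0 35 0 0 0;-1 0 0 17 0 0 0;-1 0 0 6 0 0 0;-1 0 0 0 0 0 0;0 0 0 0 0 0 0;1 0 0 0 0 0 0;1 0 0 0 0 0 0;1 0 0 0 0 0 0;1 0 0 0 0 0 0;1 0 0 0 0 0 0' 20
python3 -m crank '1 0 0 -20 0 0 -8.8;1 0 0 -40 0 0 -8.9;1 0 0 -50 0 0 -8.9;1 -40 7 -40 0 0 0;1 -49 9 0 0 0 0;1 -49 9 0 0 0 0;1 -49 9 0 0 0 0;1 -49 9 0 0 0 0;1 -49 9 0 0 0 0;1 0 0 0 0 0 0'
```

```text
time_s: 27.78
ee_pos: [379.9, 320.4, 14.1]
ee_rot: [180.0, 0.0, 63.5]
force: [0.2, 0.7, 0.5]
gripper_width: 41.2
gripper_force: 20.0
time_s: 29.02
ee_pos: [432.7, 33.0, 164.1]
ee_rot: [180.0, 0.0, 89.8]
force: [-0.2, 0.4, -1.0]
gripper_width: 41.4
gripper_force: 20.0
```

Eraser is held. I lower it to about z 22 and release at roughly 60 mm opening, then back off for a check view of the box.

```bash
python3 -m crank '1 2 1 40 0 0 0;1 0 0 45 0 0 0;1 0 0 35 0 0 0;1 0 0 15 0 0 0;1 0 0 7 0 0 0;1 0 0 0 0 0 0;1 0 0 0 0 0 0;-0.3 0 0 0 0 0 0;-0.3 0 0 0 0 0 0;-0.3 0 0 0 0 0 0'
python3 -m crank '-0.3 0 0 -30 0 0 0;-0.3 0 0 -50 0 0 0;-0.3 0 0 -50 0 0 0;-0.3 -40 0 -50 0 0 0;-0.3 -50 0 -40 0 0 0;-0.3 -50 0 0 0 0 0;-0.3 -50 0 0 0 0 0;-0.3 -40 0 0 0 0 0;-0.3 0 0 0 0 0 0;-0.3 0 0 0 0 0 0'
python3 - <<'E'
from h import *
s=env.state();C=cam("wrist",s)
print(s["ee_pos"])
w=grab_frame("wrist"); np.save("C6.npy",np.array(C,dtype=object),allow_pickle=True)
im=grab_frame("scene"); 
print([(np.round(d["point"]).tolist(),round(d["p"],2)) for n in ("lid_knob",) for d in models.search_frame(n,"wrist")[:3]])
t=grab_frame("top")
o=np.zeros((600,800,3),np.uint8);o[:420,:560]=w;o[420:600,:560]=cv2.resize(t[160:250,100:380],(560,180));o[:240,560:]=cv2.resize(im[140:260,210:330],(240,240),interpolation=cv2.INTER_CUBIC);cv2.imwrite("pics/c6.png",o)
E
```

```text
time_s: 30.28
ee_pos: [433.6, 37.5, 22.3]
ee_rot: [180.0, 0.0, 90.1]
force: [-0.3, -0.3, -0.2]
gripper_width: 59.1
gripper_force: 0.0
time_s: 31.52
ee_pos: [433.6, -189.8, 239.7]
ee_rot: [-180.0, -0.0, 90.1]
force: [-0.3, 0.1, 0.0]
gripper_width: 59.3
gripper_force: 0.0
[ 433.60906896 -189.80046041  239.74292348]
[([594.0, -156.0, 80.0], 0.62)]
```

View pics/c6.png

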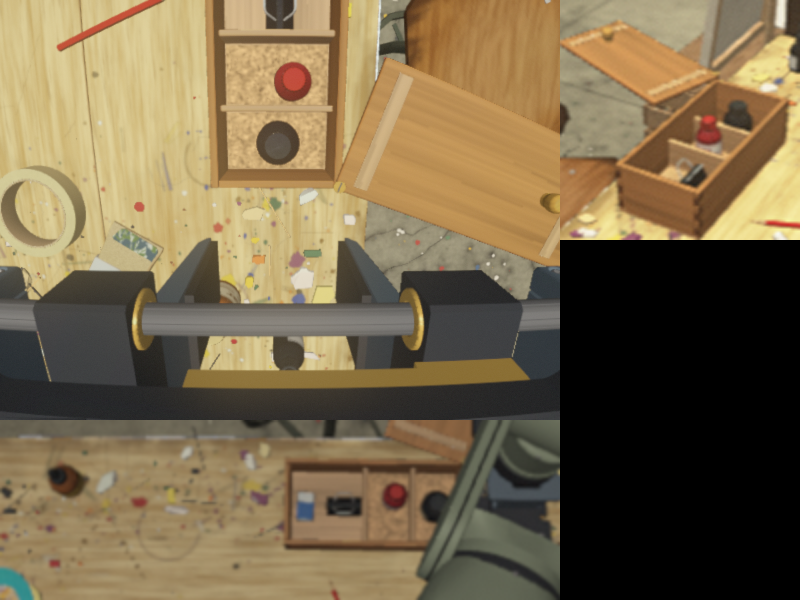

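All four items are packed with both bottles upright. The lid's pivot screw is at (340,187) and the knob at (551,203).

Run:
```python
from h import *
C=tuple(np.load("C6.npy",allow_pickle=True))
p=unproj((340,187),83,C); k=unproj((552,203),95,C); print("pivot",p.round(1),"knob",k.round(1),np.hypot(*(k-p)[:2]))
for n,P in [("rim right",(217,184)),("rim right",(338,184))]: print(unproj(P,74,C).round(1))
for pv in (p[:2],np.array([489,-179])):
    d=k[:2]-pv; a=np.arctan2(d[1],d[0]); th=np.deg2rad(106.3)-a; print("theta",th)
    for f in (a,)+tuple(np.deg2rad([0,10,25,40,55,70,85,95,102,106.3])): print(round(np.rad2deg(f),1),(pv+198*np.array([np.cos(f),np.sin(f)])).round(1))
```

```text
pivot [ 488.8 -178.6   83. ] knob [ 682.3 -189.    95. ] 193.8294345429538
[ 379.3 -178.1   74. ]
[ 488.4 -177.8   74. ]
theta 1.9087860322026247
-3.1 [ 686.5 -189.2]
0.0 [ 686.8 -178.6]
10.0 [ 683.8 -144.3]
25.0 [668.2 -95. ]
40.0 [640.4 -51.4]
55.0 [602.3 -16.5]
70.0 [556.5   7.4]
85.0 [506.   18.6]
95.0 [471.5  18.6]
102.0 [447.6  15. ]
106.3 [433.2  11.4]
theta 1.907024341507098
-3.0 [ 686.7 -189.2]
0.0 [ 687. -179.]
10.0 [ 684.  -144.6]
25.0 [668.4 -95.3]
40.0 [640.7 -51.7]
55.0 [602.6 -16.8]
70.0 [556.7   7.1]
85.0 [506.3  18.2]
95.0 [471.7  18.2]
102.0 [447.8  14.7]
106.3 [433.4  11. ]
```

```bash
python3 -m crank '-1 0 40 0 0 0 0;-1 0 50 0 0 0 0;-1 0 50 0 0 0 0;-1 0 50 0 0 0 0;-1 0 50 0 0 0 0;-1 0 13 0 0 0 0;-1 0 0 0 0 0 10.3;-1 0 0 0 0 0 10.3;-1 0 0 0 0 0 10.3;-1 0 0 0 0 0 10.3' 5
python3 -m crank '-1 0 0 0 0 0 10.3;-1 0 0 0 0 0 10.3;-1 0 0 0 0 0 10.3;-1 0 0 0 0 0 10.3;-1 0 0 0 0 0 10.3;-1 0 0 0 0 0 0;-1 0 0 0 0 0 0'
```

```text
time_s: 32.98
ee_pos: [687.1, -188.6, 239.9]
ee_rot: [-180.0, 0.0, 48.7]
force: [-0.0, -0.9, 1.1]
gripper_width: 91.4
gripper_force: 0.0
time_s: 33.85
ee_pos: [687.0, -189.2, 239.9]
ee_rot: [180.0, 0.0, -2.4]
force: [-0.5, 0.4, 1.1]
gripper_width: 91.0
gripper_force: 0.0
```

```bash
python3 -m crank '-1 0 0 40 0 0 0;-1 0 0 45 0 0 0;-1 0 0 35 0 0 0;-1 0 0 15 0 0 0;-1 0 0 7 0 0 0;-1 0 0 0 0 0 0;-1 0 0 0 0 0 0'
python3 -m crank '0 0 0 0 0 0 0;0.4 0 0 0 0 0 0;1 0 0 0 0 0 0;1 0 0 0 0 0 0;1 0 0 0 0 0 0;1 0 0 0 0 0 0;1 0 0 0 0 0 0;1 0 0 0 0 0 0;1 0 0 0 0 0 0' 5
```

```text
time_s: 34.72
ee_pos: [687.9, -190.1, 99.7]
ee_rot: [180.0, -0.2, -2.6]
force: [-0.4, -0.9, 0.0]
gripper_width: 91.0
gripper_force: 0.0
time_s: 35.85
ee_pos: [687.0, -189.8, 98.0]
ee_rot: [-180.0, -0.0, -2.6]
force: [-0.3, 0.1, -1.1]
gripper_width: 17.4
gripper_force: 5.0
```

```bash
python3 -m crank '1 -0.3 -10.4 0 0 0 -3;1 -1.1 -20.7 0 0 0 -6;1 -1.1 -20.7 0 0 0 -6;1 -1.1 -20.7 0 0 0 -6;1 -0.3 -10.4 0 0 0 -3;1 0 0 0 0 0 0'
python3 - <<'E'
from workcell import env
import numpy as np
s=env.state();d=s["ee_pos"][:2]-[488.8,-178.6];print(np.hypot(*d),np.rad2deg(np.arctan2(d[1],d[0])),s["ee_rot"],s["force"])
E
```

```text
time_s: 36.6
ee_pos: [674.6, -107.3, 98.0]
ee_rot: [180.0, -0.2, 21.4]
force: [4.3, 2.4, -3.5]
gripper_width: 17.2
gripper_force: 5.0
199.0120370241106 20.99240865475836 [ 1.79977792e+02 -1.76801784e-01  2.14296028e+01] [ 4.26946185  2.37868171 -3.52699684]
```

```bash
python3 -m crank '1 -0.3 -10.4 0 0 0 -3;1 -1.1 -20.7 0 0 0 -6;1 -1.1 -20.7 0 0 0 -6;1 -1.1 -20.7 0 0 0 -6;1 -1.1 -20.7 0 0 0 -6;1 -1.1 -20.7 0 0 0 -6;1 -1.1 -20.7 0 0 0 -6;1 -1.1 -20.7 0 0 0 -6;1 -1.1 -20.7 0 0 0 -6;1 -0.3 -10.4 0 0 0 -3'
python3 -m crank '1 0 0 0 0 0 0'
python3 - <<'E'
from workcell import env
import numpy as np
s=env.state();d=s["ee_pos"][:2]-[488.8,-178.6];print(np.hypot(*d),np.rad2deg(np.arctan2(d[1],d[0])),s["ee_rot"],s["force"])
E
```

```text
time_s: 37.85
ee_pos: [538.8, 12.1, 98.6]
ee_rot: [179.9, -0.2, 75.4]
force: [2.4, 6.1, -0.5]
gripper_width: 17.2
gripper_force: 5.0
time_s: 37.98
ee_pos: [538.6, 12.0, 98.6]
ee_rot: [180.0, -0.2, 75.3]
force: [1.8, 7.0, -0.3]
gripper_width: 17.3
gripper_force: 5.0
196.970781246399 75.36991094551841 [ 1.79992426e+02 -1.59220453e-01  7.53043751e+01] [ 1.84973771  6.95208825 -0.33512436]
```

```bash
python3 -m crank '1 -0.3 -10.4 0 0 0 -3;1 -1.1 -20.7 0 0 0 -6;1 -1.1 -20.7 0 0 0 -6;1 -1.1 -20.7 0 0 0 -6;1 -0.3 -10.4 0 0 0 -3;1 -0.3 -10.4 0 0 0 -3;1 0 -5 0 0 0 -1.5;1 0 0 0 0 0 0'
python3 -m crank '1 0 -3 0 0 0 -1;1 0 -3 0 0 0 -1;1 0 0 0 0 0 0'
```

```text
time_s: 38.98
ee_pos: [440.1, 11.8, 98.4]
ee_rot: [-179.9, -0.1, 103.8]
force: [-2.4, 6.8, 2.0]
gripper_width: 16.9
gripper_force: 5.0
time_s: 39.35
ee_pos: [434.5, 10.2, 98.4]
ee_rot: [-179.9, -0.1, 105.8]
force: [-1.4, 5.5, 2.1]
gripper_width: 16.9
gripper_force: 5.0
```

```bash
python3 -m crank '1 0 -3 0 0 0 0;1 0 -2 0 0 0 0;1 0 0 0 0 0 0'
python3 -m crank '1 0 -2 0 0 0 0;1 0 0 0 0 0 0'
```

```text
time_s: 39.72
ee_pos: [433.2, 9.3, 98.7]
ee_rot: [179.6, -0.1, 105.7]
force: [5.1, 7.1, -3.4]
gripper_width: 17.4
gripper_force: 5.0
time_s: 39.98
ee_pos: [432.9, 8.8, 99.0]
ee_rot: [179.4, -0.0, 105.7]
force: [7.9, 7.1, -3.6]
gripper_width: 18.2
gripper_force: 5.0
```

The lid is at the stop: force is rising with no motion. I release and rise clear.

```bash
python3 -m crank '0.3 0 0 0 0 0 0;-0.3 0 0 0 0 0 0;-0.6 0 0 0 0 0 0;-0.6 0 0 0 0 0 0;-0.6 0 0 -30 0 0 0;-0.6 0 0 -50 0 0 0;-0.6 -30 0 -50 0 0 0;-0.6 -50 0 -40 0 0 0;-0.6 -50 0 0 0 0 0;-0.6 -50 0 0 0 0 0'
python3 -m crank '-0.6 -50 0 0 0 0 0;-0.6 -50 0 0 0 0 0;-0.6 0 0 0 0 0 0;-0.6 0 0 0 0 0 0'
python3 - <<'E'
from h import *
s=env.state();C=cam("wrist",s);print(s["ee_pos"])
w=grab_frame("wrist"); np.save("C7.npy",np.array(C,dtype=object),allow_pickle=True)
im=grab_frame("scene"); 
for n in ("ink_c_mid","ink_d_mid","varnish_jar_mid","lid_knob"): print(n,[(np.round(d["point"]).tolist(),round(d["p"],2)) for d in models.search_frame(n,"scene")[:2]])
K=proj((433.3,11,103),C);print(K)
o=np.zeros((420,800,3),np.uint8);o[:420,:560]=w;o[:280,560:]=cv2.resize(im[130:410,120:360],(240,280),interpolation=cv2.INTER_CUBIC);cv2.imwrite("pics/c7.png",o)
E
```

```text
time_s: 41.22
ee_pos: [477.9, -165.6, 267.7]
ee_rot: [179.9, 0.0, 105.9]
force: [-0.8, -0.3, 1.0]
gripper_width: 72.8
gripper_force: 0.0
time_s: 41.72
ee_pos: [504.6, -259.7, 266.6]
ee_rot: [-179.9, -0.1, 105.9]
force: [0.1, 0.8, -0.1]
gripper_width: 72.9
gripper_force: 0.0
[ 504.62594645 -259.72387403  266.56377517]
ink_c_mid [([442.0, -381.0, 38.0], 0.48)]
ink_d_mid [([457.0, 381.0, 45.0], 0.84)]
varnish_jar_mid [([354.0, -314.0, 44.0], 0.74)]
lid_knob [([427.0, -35.0, 80.0], 0.66)]
[ 285.12972838 -150.01656702]
```

View pics/c7.png

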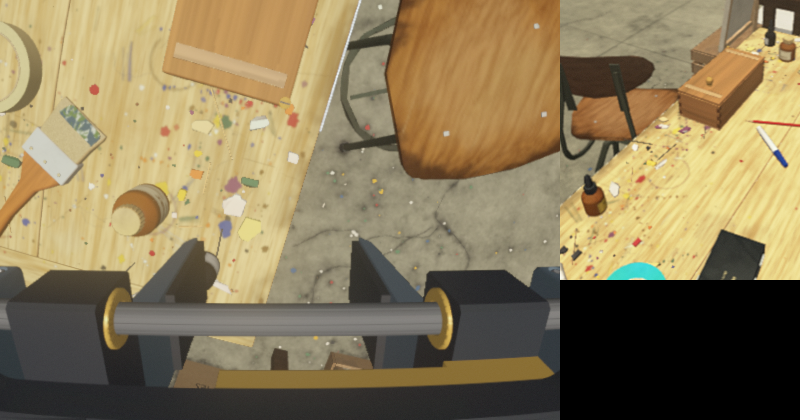

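The lid covers the box and the other bottles are unmoved. I check the lid angle from its right edge, (164,75) to (280,104), before handing in.

Run:
```python
from h import *
C=tuple(np.load("C7.npy",allow_pickle=True))
a,b=unproj((164,75),82.5,C),unproj((280,104),82.5,C); e=b-a; print(a.round(),b.round(),np.arctan2(e[1],e[0]))
```

```text
[ 377. -184.   82.] [ 484. -181.   82.] 0.031059147086995847
```

```bash
python3 -c "
from workcell import env
print(env.job_done())"
```

```text
the job is handed in; nothing more can be done
None
```

I handed the job in with the red ink bottle in the middle bay, the black one in the right bay, the eraser and clip in the wide bay, and the lid pushed shut to its stop; the red bottle was accidentally dropped into its bay but stood upright when I checked, and no verdict came back.

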